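Lay the baking tools in their tray

TASK

Put the pastry brush and the wooden spatula away in the tray: lay each one flat, inside a free compartment of its own, with its head pointing the same way as the head of the spoon that already lies in the tray. Set them down rather than dropping them, leave the spoon as it lies, and do not knock over the two white cups.

Things in the scene. Friction and masses are not known exactly. Their poses are not given: they have to be found in the camera images.
- tray: light wooden tray 235 x 200, 24 high, fixed, turned any way. Origin: centre of underside. Three equal compartments along x, centred at y -60, 0, +60; each 225 x 50 inside, floor 4 above the table. Walls between and beside them 10 thick, 24 high, only in the 65 mm next to each end wall (5 thick, 24 high); the middle 95 mm of the length is open across the whole tray, for fingers
- liner_a: one of two paper liners, 220 x 46 x 2 mm, fixed, one on the floor of each compartment that is free at the start (the spoon's has none). Origin: middle of its underside, in the middle of its compartment, 4 mm above the table; x along the compartment, parallel to the tray's x
- liner_b: one of two paper liners, 220 x 46 x 2 mm, fixed, one on the floor of each compartment that is free at the start (the spoon's has none). Origin: middle of its underside, in the middle of its compartment, 4 mm above the table; x along the compartment, parallel to the tray's x
- spoon: wooden spoon that already lies in one of the three compartments, and stays there; lies flat along its x axis with its head at +x, 180 mm long in all; handle a straight bar 20 wide and 15 high; round bowl 40 across, 10 high. Origin: middle of its length, on the underside; z up from the flat side
- spoon_tip (a point): point at the head end of the spoon, 88 mm from its origin along +x and 3 mm up
- brush: pastry brush, wooden handle, steel ferrule, pale head; loose on the table, 60 g or so; lies flat along its x axis with its head at +x, 180 mm long in all; handle a straight bar 20 wide and 15 high; ferrule 34 wide from 27 to 49 mm, 15 high; head 38 wide from 48 to 90 mm, 12 high. Origin: middle of its length, on the underside; z up from the flat side
- brush_tip (a point): point at the head end of the brush, 88 mm from its origin along +x and 3 mm up
- brush_grip (a point): good place to grip the brush, near its balance point: in the middle of the handle, 10 mm from the origin along -x and 7.5 mm up; handle 20 mm wide there (along y)
- spatula: wooden spatula; loose on the table, 50 g or so; lies flat along its x axis with its head at +x, 180 mm long in all; handle a straight bar 20 wide and 15 high; neck 30 wide and flat blade 40 wide, from 17 to 90 mm, 5 to 6 high. Origin: middle of its length, on the underside; z up from the flat side
- spatula_tip (a point): point at the head end of the spatula, 88 mm from its origin along +x and 3 mm up
- spatula_grip (a point): good place to grip the spatula, near its balance point: in the middle of the handle, 10 mm from the origin along -x and 7.5 mm up; handle 20 mm wide there (along y)
- cup_a: bystander, white cup, 72 across the rim, 85 high, standing on the table; origin: centre of its underside, z up
- cup_b: bystander, white cup, 72 across the rim, 85 high, standing on the table; origin: centre of its underside, z up
Things that resemble listed ones, but are neither listed nor needed, are in the scene too. Leave any green or purple look-alike of the spatula alone.

How it is judged:
By the outcome, as a careful person would: the job done as asked, in the order asked, and still so for the second after the job is handed in, with the robot touching nothing.
It also fails if it takes over 64 s, if anything falls off the work surface, if the arm or the gripper's body presses on something with over 40 N, if the wrist force passes 120 N, or if a joint passes its speed limit or range.

ROBOT

A 7-joint arm with a two-finger parallel gripper is mounted at the origin on the work surface. World frame = base frame: x ahead of the robot, y to its left, z up, the work surface at z = 0. Lengths are in m, angles in rad, forces in N, time in s.
With the tool pointing down it reaches from about 0.4 to 0.85 m from the base axis. Payload 4.4 kg.
Tool frame: the origin (TCP) lies at the very end of the fingers, on their centre line; the grasp point (between the pads) lies 19 mm behind it (ctrl.hold_point_z is the distance from the TCP to the grasp point, in m); x points along the fingers, z is the direction in which the jaws open and shut, and the axes are right-handed (so a half turn about x gives the same grasp; the last joint's range is limited). The gripper opens to 94 mm and grips with 3 to 60 N. Pads are 16 mm wide; open, the fingers measure 119 mm over their backs; the gripper's body (75 mm by 177 mm) begins 78 mm behind the grasp point.
Start: joints at [1.138, 0.628, 0.038, 1.517, -0.027, 0.996, -0.02], TCP at [0.233, -0.607, 0.205] pointing down, gripper open.
Joint ranges: [-3.06, 3.06], [-0.37, 2.12], [-1.25, 1.32], [0.18, 2.47], [-1.1, 4.24], [0.23, 1.98], [-2.94, 2.94]. Speed limits (rad/s): [2.57, 2.57, 3.14, 3.14, 3.14, 3.14, 3.14].

INTERFACE

Orientations are given as a unit quaternion [x, y, z, w].
In Python, from bench import readout, vision, ctrl gives the robot as it stands.
- The arm moves only by the tool step_arm, never from a script. Its argument "targets" is a list of rows, each an object of numbers: "x", "y", "z": the shift along the world's x, y, z in cm; "roll": the turn about the world's z in degrees; "claw": the opening, from 0 (shut) to 1 (fully open). A call has exactly 8 rows; each row is the pose to reach, as a shift and turn from the pose commanded when the call began; what a row does not reach only later rows make up. A row lasts 1/8 s, in which the tool goes at most 62.5 mm and 10.7 degrees, less where a joint would pass 70% of its speed; a pose out of reach is approached as far as the arm can. A call with a gripper value outside its range is refused whole. The fingers move at their own pace and stop on an object; "grip_force" is the grip in N (left out, the last holds). Time passes only in rows, so rows that repeat a pose let the fingers close, or fill a call up. It gives the time, the measured TCP pose, the force and the opening at its end, in the units of the state.
- readout.get_obs(): the state, without advancing time (a new reading comes with each control period).
- vision.grab_frame(name): name is "scene" or "top" or "wrist"; returns a dict with "pixels" (420x560x3 uint8, blue, green, red), "K" (3x3 intrinsics, pixels), "R" (3x3) and "t" (3): a world point X has camera coordinates R X + t; the wrist camera has in their place "hand_eye" (4x4, takes a point from camera to tool coordinates, whose origin is the TCP and whose axes are the tool frame's). Camera axes: x right, y down, z forward; pixel columns grow to the right and rows downward; lengths in m; the calibration is good to about 2 mm. A picture is of the moment at which its call begins: read the wrist's pose just before it. There is no depth.
- ctrl.sign_off(): hands the job in, once; it reports no verdict.
The state is a dict: "time": time; "qpos": joint angles; "joint_vel": joint speeds; "joint_efforts": joint torques, N m; "ee_pos": TCP position; "tcp_rot": TCP orientation; "ft_force": force on the tool from outside, world axes, zero at the start; "moment": the same for the moment, N m; "opening": finger opening in m.
Only numpy, scipy, OpenCV 4.12 (cv2) and the standard library are available. Lean on these libraries where they do the work, as an engineer would, in place of code of your own. Each camera call takes 0.05 s, during which the arm holds its last target. There are 200 camera calls.

## Working session

There is one attempt and no reset: what is moved stays moved. The work goes in short steps, Python scripts to look and compute and a tool call to move; the robot and the scene stay as the last step left them, time stands still between calls to the robot, and variables do not carry over. Pictures are saved under pics/ and viewed, about 8 in all and at most 12, crops included, and the job is handed in when it is done.

Besides the shell and the picture viewer there is one more tool, called after "Emit:" by a JSON object that holds its "fn" and its "kwargs", one argument or row to a line. step_arm: Moves the arm, as the interface text tells. Its arguments: {"type":"object","properties":{"targets":{"type":"array"},"grip_force":{"type":"number"}},"required":["targets"]}

```bash
ls; mkdir -p pics; python3 - <<'E'
from bench import readout, vision, ctrl
import cv2,numpy as np
o=readout.get_obs();print({k:np.round(v,3) for k,v in o.items()},ctrl.hold_point_z)
for n in("top","scene"):
    f=vision.grab_frame(n);cv2.imwrite(f"pics/{n}0.png",f["pixels"]);np.savez(f"{n}0.npz",**f)
    print(n,f["K"],f["R"],f["t"])
E
```

```text
pics
{'time': np.float64(0.0), 'qpos': array([ 1.138,  0.629,  0.038,  1.518, -0.027,  0.996, -0.02 ]), 'joint_vel': array([ 0.001,  0.   ,  0.   , -0.001,  0.002, -0.   ,  0.001]), 'joint_efforts': array([ 1.0000e-03, -5.4972e+01,  1.1440e+00, -1.8663e+01, -5.2000e-02,
        2.4000e-02,  0.0000e+00]), 'ee_pos': array([ 0.233, -0.606,  0.205]), 'tcp_rot': array([ 0.401,  0.583, -0.4  ,  0.582]), 'ft_force': array([ 0.111, -0.353, -0.022]), 'moment': array([-0.008,  0.082,  0.034]), 'opening': np.float64(0.094)} 0.0188
top [[406.30006148   0.         277.3871765 ]
 [  0.         406.30006148 209.10202525]
 [  0.           0.           1.        ]] [[-0.00699969 -0.99980384 -0.01852807]
 [-0.99679308  0.00845326 -0.07957454]
 [ 0.07971556  0.01791165 -0.99665671]] [-0.01483963  0.48571404  1.05423149]
scene [[532.92820994   0.         287.14310268]
 [  0.         532.92820994 211.20489417]
 [  0.           0.           1.        ]] [[-0.55762403  0.83001222  0.01162607]
 [ 0.6171142   0.42387948 -0.66294513]
 [-0.55518061 -0.36249952 -0.74857771]] [ 0.29572264 -0.23642635  1.62860048]
```

View pics/top0.png

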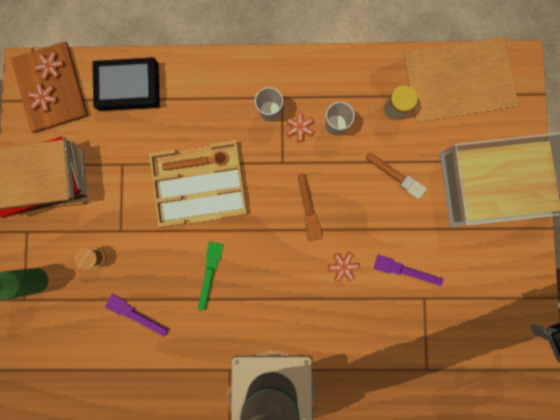

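View pics/scene0.png

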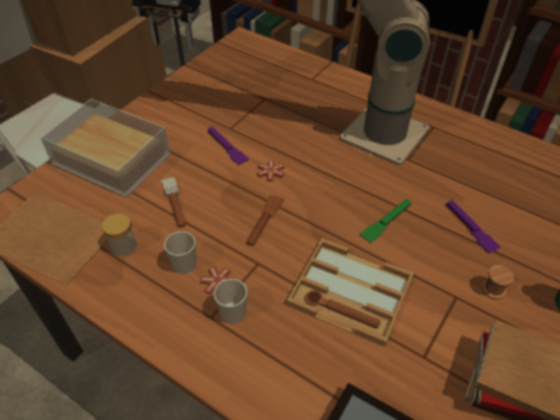

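The top view shows the brush from about (368,155) to a head at (424,190), the spatula handle at (304,175) with its blade at (317,237), and the tray centred at (198,184). The spoon's bowl is at (221,158), so its head points image-right. The free liners are at (199,184) and (202,208), and the cups at (269,104) and (340,118).

```bash
cat > h.py <<'E'
import numpy as np,cv2
from scipy.spatial.transform import Rotation as Ro
from bench import readout, vision, ctrl
def cast(uv,z,K,R,t):
    "pixels -> world points on plane z"
    uv=np.atleast_2d(uv).astype(float)
    d=np.c_[uv,np.ones(len(uv))]@np.linalg.inv(K).T@R
    c=-R.T@t
    return c+d*((z-c[2])/d[:,2])[:,None]
def wrist():
    o=readout.get_obs(); f=vision.grab_frame("wrist")
    T=np.eye(4);T[:3,:3]=Ro.from_quat(o["tcp_rot"]).as_matrix();T[:3,3]=o["ee_pos"]
    C=np.linalg.inv(T@f["hand_eye"])
    return f["pixels"],f["K"],C[:3,:3],C[:3,3],o
def jaw(o):  # heading of jaw axis in deg, world
    z=Ro.from_quat(o["tcp_rot"]).as_matrix()[:,2]; return np.degrees(np.arctan2(z[1],z[0]))
def blob(mask,box):
    x0,y0,x1,y1=box; m=np.zeros_like(mask);m[y0:y1,x0:x1]=mask[y0:y1,x0:x1]
    n,l,s,c=cv2.connectedComponentsWithStats(m.astype(np.uint8));k=1+np.argmax(s[1:,4])
    return l==k
def axis(m,z,cam):
    "world mean, heading(deg, mod 180), extent along axis (two end points), widths"
    v,u=np.nonzero(m);P=cast(np.c_[u,v],z,*cam)[:,:2];r=cv2.minAreaRect((P*1000).astype(np.float32))
    (cx,cy),(w,h),a=r
    if w<h:w,h,a=h,w,a+90
    return np.round([cx,cy,w,h,(a+90)%180-90],1)
E
python3 - <<'E'
from h import *
f=np.load("top0.npz");im=f["pixels"];cam=(f["K"],f["R"],f["t"])
hsv=cv2.cvtColor(im,cv2.COLOR_BGR2HSV)
for p in[(306,190),(313,225),(290,200),(385,167),(413,187),(330,215),(199,184),(250,180)]:print(p,hsv[p[1],p[0]],im[p[1],p[0]])
white=(hsv[...,1]<70)&(hsv[...,2]>130)
for b in[(150,165,245,197),(150,190,245,225),(395,170,430,202)]:
    m=blob(white,b);print("white",m.sum(),axis(m,.006,cam))
dark=hsv[...,2]<165
for n,pts in dict(spat=[(304,175),(317,237)],brush=[(369,156),(421,193)],spoon=[(163,164),(229,157)],cups=[(269,104),(340,118)]).items():
    P=cast(pts,.0075,*cam);d=P[1]-P[0];print(n,P.round(3)[:,:2].tolist(),np.degrees(np.arctan2(d[1],d[0])),np.linalg.norm(d))
big=cv2.resize(im[140:250,150:440],None,fx=2.7,fy=2.7,interpolation=cv2.INTER_CUBIC);cv2.imwrite("pics/crop.png",big)
E
```

```text
(306, 190) [ 13 191 135] [ 34  78 135]
(313, 225) [ 13 198 156] [ 35  88 156]
(290, 200) [ 14 181 187] [ 54 116 187]
(385, 167) [ 13 197 159] [ 36  90 159]
(413, 187) [ 24  63 178] [134 169 178]
(330, 215) [ 14 180 173] [ 51 107 173]
(199, 184) [ 48  16 194] [182 194 187]
(250, 180) [ 14 174 190] [ 60 121 190]
white 1351 [557.1 193.1 215.9  47.1 -81.9]
white 1383 [497.9 185.  216.7  46.9 -81.9]
white 273 [ 543.2 -380.5   59.7   34.4   53.5]
spat [[0.578, -0.091], [0.411, -0.123]] -168.97771159792026 0.16949622593421942
brush [[0.628, -0.266], [0.526, -0.401]] -126.81736901975796 0.1690931215622244
spoon [[0.612, 0.291], [0.629, 0.112]] -84.4946527011179 0.18000842922845758
cups [[0.774, 0.002], [0.733, -0.19]] -102.16241494138038 0.19683829154560287
```

View pics/crop.png

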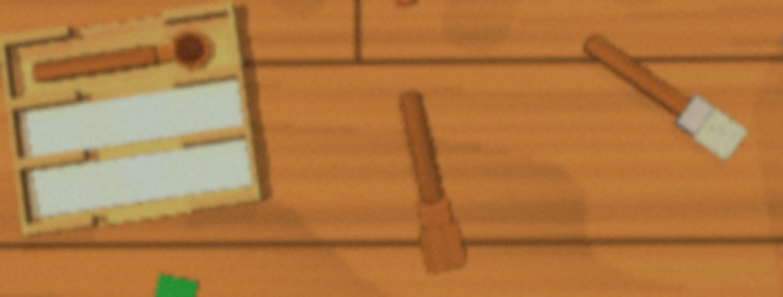

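The crop shows both tools clear of their neighbours and both liners empty. First I'll move above the brush, turning the jaws from -69° to -37°.

Emit:
{"fn": "step_arm", "kwargs": {
  "targets": [
    {"x": 4.4, "y": 3.5, "z": 0, "roll": 4},
    {"x": 8.8, "y": 7, "z": 0, "roll": 8},
    {"x": 13.2, "y": 10.5, "z": 0, "roll": 12},
    {"x": 17.6, "y": 14, "z": 0, "roll": 16},
    {"x": 22, "y": 17.5, "z": 0, "roll": 20},
    {"x": 26.4, "y": 21, "z": 0, "roll": 24},
    {"x": 30.8, "y": 24.6, "z": 0, "roll": 28},
    {"x": 35, "y": 28.1, "z": 0, "roll": 32}
  ]
}}

```text
$.targets[0]: bad value
```

```bash
python3 - <<'E'
from h import *
im,K,R,t,o=wrist();cv2.imwrite("pics/w1.png",im);np.savez("w1.npz",im=im,K=K,R=R,t=t)
print(o["time"],o["ee_pos"],jaw(o),o["qpos"].round(2))
E
```

```text
0.1 [ 0.23293233 -0.6062051   0.2046705 ] -68.98458697428448 [ 1.14  0.63  0.04  1.52 -0.03  1.   -0.02]
```

View pics/w1.png

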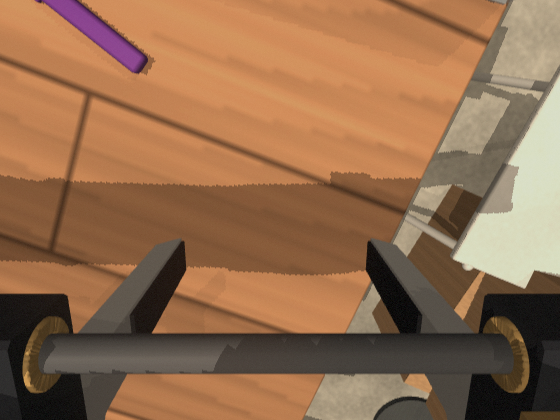

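That move was refused because each row needs a claw value. The picture is still from the start pose, with only a purple look-alike at (140,60). I'll resend with claw included.

Emit:
{"fn": "step_arm", "kwargs": {
  "targets": [
    {"x": 4.4, "y": 3.5, "z": 0, "roll": 4, "claw": 1},
    {"x": 8.8, "y": 7, "z": 0, "roll": 8, "claw": 1},
    {"x": 13.2, "y": 10.5, "z": 0, "roll": 12, "claw": 1},
    {"x": 17.6, "y": 14, "z": 0, "roll": 16, "claw": 1},
    {"x": 22, "y": 17.5, "z": 0, "roll": 20, "claw": 1},
    {"x": 26.4, "y": 21, "z": 0, "roll": 24, "claw": 1},
    {"x": 30.8, "y": 24.6, "z": 0, "roll": 28, "claw": 1},
    {"x": 35, "y": 28.1, "z": 0, "roll": 32, "claw": 1}
  ]
}}

```text
time: 1.15
ee_pos: [0.5843, -0.3243, 0.2052]
tcp_rot: [0.223, 0.671, -0.223, 0.671]
ft_force: [-0.2, 0.0, 0.7]
opening: 0.0937
```

```bash
python3 - <<'E'
from h import *
im,K,R,t,o=wrist();cv2.imwrite("pics/w2.png",im);np.savez("w2.npz",im=im,K=K,R=R,t=t)
print(o["time"],o["ee_pos"],jaw(o),o["qpos"].round(2))
E
```

```text
1.15 [ 0.5843321  -0.32431402  0.20517904] -36.84527217916765 [ 0.53  0.66 -0.11  1.46  0.08  1.03 -0.24]
```

View pics/w2.png

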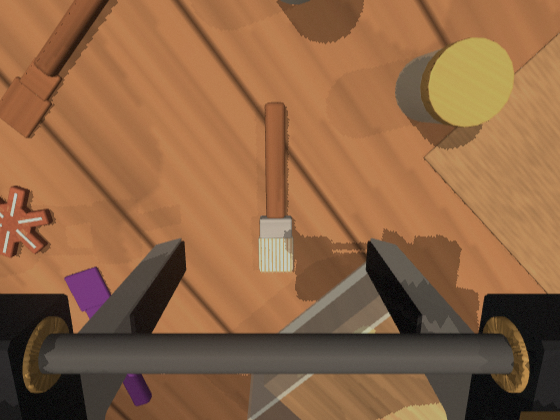

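The wrist view shows the brush almost in line with the tool: handle end at (275,102), head end at (276,271). The cup and jar are well away, at the top.

```bash
python3 - <<'E'
from h import *
f=np.load("w2.npz");cam=(f["K"],f["R"],f["t"])
a=cast([275,102],.013,*cam)[0];b=cast([276.5,271.5],.010,*cam)[0];d=b-a;d[2]=0
L=np.linalg.norm(d);u=d/L;h=np.degrees(np.arctan2(u[1],u[0]))
g=(a+b)/2-.01*u;print("brush",a,b,L,h,"grip",g)
o=readout.get_obs();print("move cm",(g-o["ee_pos"])[:2]*100,"roll",h+90-jaw(o), "z to 4mm",.4-o["ee_pos"][2]*100)
print("tip plane z check: spat pts",cast([[100,0],[20,120]],.006,*cam))
E
```

```text
brush [ 0.63078742 -0.2594126   0.013     ] [ 0.52471674 -0.4036244   0.01      ] 0.1790196428375109 -126.33522979325475 grip [ 0.58367717 -0.32346286  0.0115    ]
move cm [-0.81300008 -0.81769299] roll -0.18052768311267897 z to 4mm -20.11046964941998
tip plane z check: spat pts [[ 0.55616792 -0.09035655  0.006     ]
 [ 0.41732341 -0.12097328  0.006     ]]
```

Emit:
{"fn": "step_arm", "kwargs": {
  "targets": [
    {"x": 0, "y": 0.1, "z": 0, "roll": 0, "claw": 1},
    {"x": 0, "y": 0.2, "z": -3, "roll": 0, "claw": 1},
    {"x": 0, "y": 0.2, "z": -6, "roll": 0, "claw": 1},
    {"x": 0, "y": 0.2, "z": -8, "roll": 0, "claw": 0.7},
    {"x": 0, "y": 0.2, "z": -10, "roll": 0, "claw": 0.7},
    {"x": 0, "y": 0.2, "z": -10, "roll": 0, "claw": 0.7},
    {"x": 0, "y": 0.2, "z": -10, "roll": 0, "claw": 0.7},
    {"x": 0, "y": 0.2, "z": -10, "roll": 0, "claw": 0.7}
  ]
}}

```text
time: 2.2
ee_pos: [0.5835, -0.3245, 0.1066]
tcp_rot: [0.224, 0.67, -0.225, 0.671]
ft_force: [-0.1, 0.5, -0.3]
opening: 0.0655
```

```bash
python3 - <<'E'
from h import *
im,K,R,t,o=wrist();cv2.imwrite("pics/w3.png",im);np.savez("w3.npz",im=im,K=K,R=R,t=t)
print(o["time"],o["ee_pos"],jaw(o),o["opening"],o["joint_vel"].round(3))
E
```

```text
2.2 [ 0.58351052 -0.32450386  0.10662974] -37.019871817486376 0.06546432105398015 [-0.003 -0.    -0.003  0.002  0.001 -0.001 -0.   ]
```

View pics/w3.png

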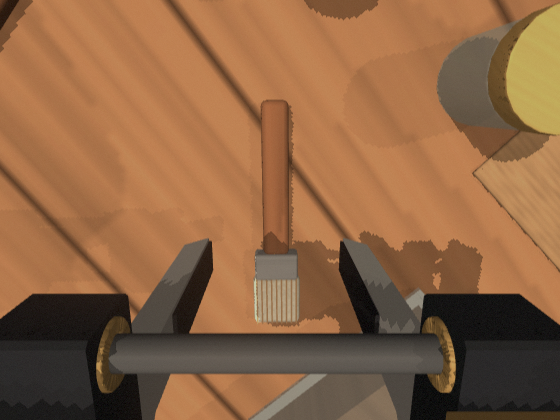

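Closer now: the handle end is at (274,99), the head end at (277,323), and the brush is centred between the fingers.

```bash
python3 - <<'E'
from h import *
f=np.load("w3.npz");cam=(f["K"],f["R"],f["t"])
a=cast([274.5,100],.013,*cam)[0];b=cast([276.5,323],.010,*cam)[0];d=b-a;d[2]=0
L=np.linalg.norm(d);u=d/L;h=np.degrees(np.arctan2(u[1],u[0]))
g=(a+b)/2-.01*u;print("brush",a,b,L,h,"grip",g)
o=readout.get_obs();print(o["ee_pos"],"move cm",(g-o["ee_pos"])[:2]*100,"roll",h+90-jaw(o))
E
```

```text
brush [ 0.63043626 -0.25956244  0.013     ] [ 0.52315212 -0.40443764  0.01      ] 0.1802739812424595 -126.52098470476659 grip [ 0.58274537 -0.32396365  0.0115    ]
[ 0.58355277 -0.32430803  0.10655838] move cm [-0.0807401   0.03443793] roll 0.4858793666790646
```

Emit:
{"fn": "step_arm", "kwargs": {
  "targets": [
    {"x": -0.1, "y": 0, "z": -3, "roll": 0.5, "claw": 0.6},
    {"x": -0.1, "y": 0, "z": -6, "roll": 0.5, "claw": 0.6},
    {"x": -0.1, "y": 0, "z": -8.5, "roll": 0.5, "claw": 0.6},
    {"x": -0.1, "y": 0, "z": -9.8, "roll": 0.5, "claw": 0.6},
    {"x": -0.1, "y": 0, "z": -10.2, "roll": 0.5, "claw": 0.6},
    {"x": -0.1, "y": 0, "z": -10.2, "roll": 0.5, "claw": 0.6},
    {"x": -0.1, "y": 0, "z": -10.2, "roll": 0.5, "claw": 0},
    {"x": -0.1, "y": 0, "z": -10.2, "roll": 0.5, "claw": 0}
  ],
  "grip_force": 20
}}

```text
time: 3.25
ee_pos: [0.5826, -0.324, 0.0043]
tcp_rot: [0.221, 0.671, -0.221, 0.672]
ft_force: [0.2, 0.3, 0.1]
opening: 0.0398
```

Emit:
{"fn": "step_arm", "kwargs": {
  "targets": [
    {"x": 0, "y": 0, "z": 0, "roll": 0, "claw": 0},
    {"x": 0, "y": 0, "z": 0, "roll": 0, "claw": 0},
    {"x": 0, "y": 0, "z": 0, "roll": 0, "claw": 0},
    {"x": 0, "y": 0, "z": 1, "roll": 0, "claw": 0},
    {"x": 0, "y": 0, "z": 3, "roll": 0, "claw": 0},
    {"x": 0, "y": 0, "z": 6, "roll": 0, "claw": 0},
    {"x": 0, "y": 0, "z": 9, "roll": 0, "claw": 0},
    {"x": 0, "y": 0, "z": 12, "roll": 0, "claw": 0}
  ]
}}

```text
time: 4.25
ee_pos: [0.5824, -0.3239, 0.1261]
tcp_rot: [0.221, 0.671, -0.221, 0.672]
ft_force: [-0.7, -0.3, -0.6]
opening: 0.0199
```

Emit:
{"fn": "step_arm", "kwargs": {
  "targets": [
    {"x": -0.2, "y": 3, "z": 1, "roll": 3, "claw": 0},
    {"x": -0.5, "y": 8, "z": 1, "roll": 8, "claw": 0},
    {"x": -0.8, "y": 13.5, "z": 1, "roll": 14, "claw": 0},
    {"x": -1.1, "y": 19, "z": 1, "roll": 20, "claw": 0},
    {"x": -1.4, "y": 24.5, "z": 1, "roll": 26, "claw": 0},
    {"x": -1.7, "y": 30, "z": 1, "roll": 32, "claw": 0},
    {"x": -2, "y": 35.5, "z": 1, "roll": 38, "claw": 0},
    {"x": -2.3, "y": 41, "z": 1, "roll": 42, "claw": 0}
  ]
}}

```text
time: 5.25
ee_pos: [0.5596, 0.0878, 0.1352]
tcp_rot: [-0.035, 0.705, 0.035, 0.707]
ft_force: [0.3, -0.1, -0.2]
opening: 0.0199
```

Emit:
{"fn": "step_arm", "kwargs": {
  "targets": [
    {"x": -0.1, "y": 5, "z": 0, "roll": 2.6, "claw": 0},
    {"x": -0.3, "y": 8.5, "z": -0.5, "roll": 2.6, "claw": 0},
    {"x": -0.4, "y": 11, "z": -1, "roll": 2.6, "claw": 0},
    {"x": -0.4, "y": 11.7, "z": -1, "roll": 2.6, "claw": 0},
    {"x": -0.4, "y": 11.7, "z": -1, "roll": 2.6, "claw": 0},
    {"x": -0.4, "y": 11.7, "z": -1, "roll": 2.6, "claw": 0},
    {"x": -0.4, "y": 11.7, "z": -1, "roll": 2.6, "claw": 0},
    {"x": -0.4, "y": 11.7, "z": -1, "roll": 2.6, "claw": 0}
  ]
}}

```text
time: 6.25
ee_pos: [0.5553, 0.2024, 0.1236]
tcp_rot: [-0.05, 0.705, 0.05, 0.705]
ft_force: [0.7, 0.3, -2.2]
opening: 0.0195
```

```bash
python3 - <<'E'
from h import *
im,K,R,t,o=wrist();cv2.imwrite("pics/w4.png",im);np.savez("w4.npz",im=im,K=K,R=R,t=t)
print(o["time"],o["ee_pos"],jaw(o),o["opening"])
hsv=cv2.cvtColor(im,cv2.COLOR_BGR2HSV)
white=(hsv[...,1]<60)&(hsv[...,2]>130)
n,l,s,c=cv2.connectedComponentsWithStats(white.astype(np.uint8))
for k in range(1,n):
    if s[k,4]>1500: print(s[k],axis(l==k,.006,(K,R,t)))
E
```

```text
6.25 [0.55532613 0.20243919 0.12355607] 8.049204419271575 0.01945471178884738
[  166    76    66   215 11306] [494.1 202.9 178.6  46.  -81.9]
[ 245   76   60  165 3159] [550.2 234.5 131.9  45.9 -81.9]
```

View pics/w4.png

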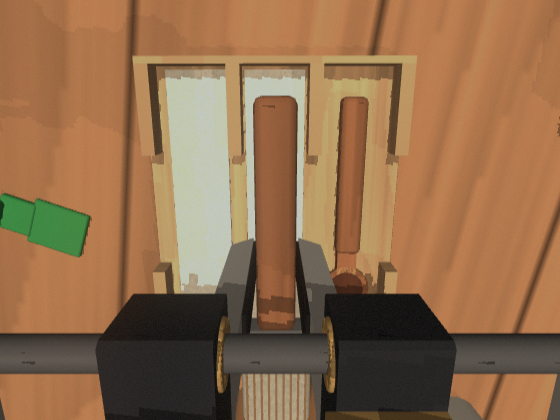

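The wrist view shows the brush handle (275, 98–320) centred over the middle liner and parallel to it, and the spoon undisturbed at (352, 98–290). The offset is under 1 mm, so I'll lower it.

Emit:
{"fn": "step_arm", "kwargs": {
  "targets": [
    {"x": 0, "y": 0, "z": -2.5, "roll": 0, "claw": 0},
    {"x": 0, "y": 0, "z": -5.5, "roll": 0, "claw": 0},
    {"x": 0, "y": 0, "z": -8, "roll": 0, "claw": 0},
    {"x": 0, "y": 0, "z": -9.8, "roll": 0, "claw": 0},
    {"x": 0, "y": 0, "z": -10.7, "roll": 0, "claw": 0},
    {"x": 0, "y": 0, "z": -11.1, "roll": 0, "claw": 0},
    {"x": 0, "y": 0, "z": -11.2, "roll": 0, "claw": 0},
    {"x": 0, "y": 0, "z": -11.2, "roll": 0, "claw": 0}
  ]
}}

```text
time: 7.3
ee_pos: [0.5556, 0.2034, 0.0121]
tcp_rot: [-0.05, 0.705, 0.05, 0.706]
ft_force: [-0.5, 0.7, -0.0]
opening: 0.0195
```

Emit:
{"fn": "step_arm", "kwargs": {
  "targets": [
    {"x": 0, "y": 0, "z": -0.1, "roll": 0, "claw": 0},
    {"x": 0, "y": 0, "z": -0.2, "roll": 0, "claw": 0},
    {"x": 0, "y": 0, "z": -0.2, "roll": 0, "claw": 0},
    {"x": 0, "y": 0, "z": -0.2, "roll": 0, "claw": 0},
    {"x": 0, "y": 0, "z": -0.2, "roll": 0, "claw": 0},
    {"x": 0, "y": 0, "z": -0.2, "roll": 0, "claw": 0},
    {"x": 0, "y": 0, "z": -0.2, "roll": 0, "claw": 0},
    {"x": 0, "y": 0, "z": -0.2, "roll": 0, "claw": 0}
  ]
}}

```text
time: 8.3
ee_pos: [0.5553, 0.2033, 0.0096]
tcp_rot: [-0.05, 0.705, 0.05, 0.705]
ft_force: [0.4, -0.4, 2.5]
opening: 0.0199
```

Contact shows as +2.5 N at the expected height. I'll open to 0.42, which keeps the fingers clear of the spoon, then rise.

Emit:
{"fn": "step_arm", "kwargs": {
  "targets": [
    {"x": 0, "y": 0, "z": 0, "roll": 0, "claw": 0.42},
    {"x": 0, "y": 0, "z": 0, "roll": 0, "claw": 0.42},
    {"x": 0, "y": 0, "z": 0, "roll": 0, "claw": 0.42},
    {"x": 0, "y": 0, "z": 0.5, "roll": 0, "claw": 0.42},
    {"x": 0, "y": 0, "z": 2, "roll": 0, "claw": 0.42},
    {"x": 0, "y": 0, "z": 5, "roll": 0, "claw": 0.42},
    {"x": 0, "y": 0, "z": 9, "roll": 0, "claw": 0.42},
    {"x": 0, "y": 0, "z": 13, "roll": 0, "claw": 0.42}
  ]
}}

```text
time: 9.3
ee_pos: [0.5552, 0.2033, 0.1418]
tcp_rot: [-0.05, 0.705, 0.05, 0.706]
ft_force: [0.1, -0.4, -1.3]
opening: 0.0395
```

Emit:
{"fn": "step_arm", "kwargs": {
  "targets": [
    {"x": 0, "y": -2, "z": 2, "roll": -6, "claw": 0.42},
    {"x": -1, "y": -5, "z": 3, "roll": -14, "claw": 0.42},
    {"x": -2, "y": -9, "z": 3, "roll": -23, "claw": 0.42},
    {"x": -3, "y": -13, "z": 3, "roll": -32, "claw": 0.7},
    {"x": -3.5, "y": -17, "z": 3, "roll": -41, "claw": 0.7},
    {"x": -4, "y": -21, "z": 3, "roll": -50, "claw": 0.7},
    {"x": -4.5, "y": -25, "z": 3, "roll": -59, "claw": 0.7},
    {"x": -5, "y": -28, "z": 2, "roll": -68, "claw": 0.7}
  ]
}}

```text
time: 10.3
ee_pos: [0.5057, -0.0786, 0.1611]
tcp_rot: [0.355, 0.611, -0.354, 0.613]
ft_force: [-0.3, -0.0, -0.5]
opening: 0.0659
```

Emit:
{"fn": "step_arm", "kwargs": {
  "targets": [
    {"x": -0.2, "y": -1.5, "z": -1, "roll": -8, "claw": 0.7},
    {"x": -0.3, "y": -2.3, "z": -3, "roll": -15, "claw": 0.7},
    {"x": -0.3, "y": -2.3, "z": -5, "roll": -19, "claw": 0.7},
    {"x": -0.3, "y": -2.3, "z": -5, "roll": -19, "claw": 0.7},
    {"x": -0.3, "y": -2.3, "z": -5, "roll": -19, "claw": 0.7},
    {"x": -0.3, "y": -2.3, "z": -5, "roll": -19, "claw": 0.7},
    {"x": -0.3, "y": -2.3, "z": -5, "roll": -19, "claw": 0.7},
    {"x": -0.3, "y": -2.3, "z": -5, "roll": -19, "claw": 0.7}
  ]
}}

```text
time: 11.3
ee_pos: [0.5023, -0.0997, 0.1098]
tcp_rot: [0.449, 0.546, -0.449, 0.546]
ft_force: [-0.3, -0.7, -0.4]
opening: 0.0653
```

```bash
python3 - <<'E'
from h import *
im,K,R,t,o=wrist();cv2.imwrite("pics/w5.png",im);np.savez("w5.npz",im=im,K=K,R=R,t=t)
print(o["time"],o["ee_pos"],jaw(o),o["opening"],o["qpos"].round(2))
tp=vision.grab_frame("top")["pixels"][130:240,140:255];tp=cv2.resize(tp,None,fx=2,fy=2,interpolation=cv2.INTER_CUBIC)
c=im.copy();c=np.hstack([c,np.zeros((420,230,3),np.uint8)]);c[:220,560:]=tp;cv2.imwrite("pics/w5b.png",c)
E
```

```text
11.3 [ 0.50231145 -0.09974656  0.10978651] -78.86993879310549 0.06532381590228396 [ 0.07  0.58  0.1   1.99 -0.1   0.58 -1.13]
```

View pics/w5b.png

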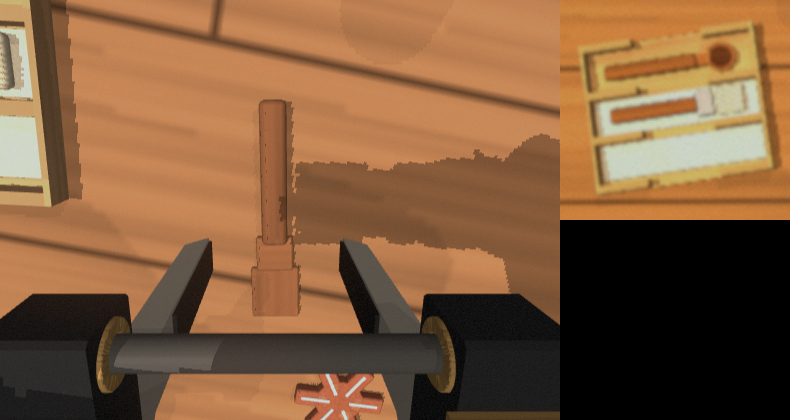

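The top inset shows the brush lying in the middle compartment with its head the same way as the spoon's. In the wrist view the spatula's handle end is at (273,100) and its blade end at (275.5,316).

```bash
python3 - <<'E'
from h import *
f=np.load("w5.npz");cam=(f["K"],f["R"],f["t"])
a=cast([273,101],.013,*cam)[0];b=cast([275.5,316],.004,*cam)[0];d=b-a;d[2]=0
L=np.linalg.norm(d);u=d/L;h=np.degrees(np.arctan2(u[1],u[0]))
g=(a+b)/2-.01*u;print("spat",a,b,L,h,"grip",g)
o=readout.get_obs();print(o["ee_pos"],"move cm",(g-o["ee_pos"])[:2]*100,"roll",h+90-jaw(o))
E
```

```text
spat [ 0.57864719 -0.08123803  0.013     ] [ 0.4036603  -0.11749757  0.004     ] 0.1787041396160524 -168.29324969007988 grip [ 0.50094573 -0.09733877  0.0085    ]
[ 0.50218009 -0.09974911  0.10959869] move cm [-0.12343596  0.24103375] roll 0.5828812646367822
```

Emit:
{"fn": "step_arm", "kwargs": {
  "targets": [
    {"x": -0.1, "y": 0.2, "z": -3, "roll": 0.5, "claw": 0.6},
    {"x": -0.1, "y": 0.2, "z": -6, "roll": 0.5, "claw": 0.6},
    {"x": -0.1, "y": 0.2, "z": -8.8, "roll": 0.5, "claw": 0.6},
    {"x": -0.1, "y": 0.2, "z": -10.1, "roll": 0.5, "claw": 0.6},
    {"x": -0.1, "y": 0.2, "z": -10.5, "roll": 0.5, "claw": 0.6},
    {"x": -0.1, "y": 0.2, "z": -10.5, "roll": 0.5, "claw": 0.6},
    {"x": -0.1, "y": 0.2, "z": -10.5, "roll": 0.5, "claw": 0},
    {"x": -0.1, "y": 0.2, "z": -10.5, "roll": 0.5, "claw": 0}
  ]
}}

```text
time: 12.4
ee_pos: [0.5016, -0.0978, 0.0052]
tcp_rot: [0.447, 0.548, -0.447, 0.548]
ft_force: [0.0, -0.1, -0.3]
opening: 0.0401
```

Emit:
{"fn": "step_arm", "kwargs": {
  "targets": [
    {"x": 0, "y": 0, "z": 0, "roll": 0, "claw": 0},
    {"x": 0, "y": 0, "z": 0, "roll": 0, "claw": 0},
    {"x": 0, "y": 0, "z": 0, "roll": 0, "claw": 0},
    {"x": 0, "y": 0, "z": 0, "roll": 0, "claw": 0},
    {"x": 0, "y": 0, "z": 1.5, "roll": 0, "claw": 0},
    {"x": 0, "y": 0, "z": 5, "roll": 0, "claw": 0},
    {"x": 0, "y": 0, "z": 9, "roll": 0, "claw": 0},
    {"x": 0, "y": 0, "z": 13, "roll": 0, "claw": 0}
  ]
}}

```text
time: 13.4
ee_pos: [0.5008, -0.0977, 0.1364]
tcp_rot: [0.447, 0.548, -0.447, 0.548]
ft_force: [-0.3, 0.5, -0.7]
opening: 0.0203
```

Emit:
{"fn": "step_arm", "kwargs": {
  "targets": [
    {"x": 0, "y": 2, "z": 0, "roll": 6, "claw": 0},
    {"x": 0, "y": 5, "z": 0, "roll": 15, "claw": 0},
    {"x": 0, "y": 9, "z": 0, "roll": 24, "claw": 0},
    {"x": 0, "y": 13, "z": 0, "roll": 34, "claw": 0},
    {"x": -0.2, "y": 17, "z": 0, "roll": 44, "claw": 0},
    {"x": -0.3, "y": 21, "z": 0, "roll": 54, "claw": 0},
    {"x": -0.4, "y": 24.5, "z": 0, "roll": 64, "claw": 0},
    {"x": -0.5, "y": 27, "z": 0, "roll": 73, "claw": 0}
  ]
}}

```text
time: 14.4
ee_pos: [0.4958, 0.174, 0.1353]
tcp_rot: [0.031, 0.706, -0.031, 0.707]
ft_force: [0.1, 0.5, -0.1]
opening: 0.0197
```

Emit:
{"fn": "step_arm", "kwargs": {
  "targets": [
    {"x": 0, "y": 1.5, "z": 0, "roll": 8, "claw": 0},
    {"x": 0, "y": 2.2, "z": -0.5, "roll": 13.5, "claw": 0},
    {"x": 0, "y": 2.2, "z": -1, "roll": 13.5, "claw": 0},
    {"x": 0, "y": 2.2, "z": -1, "roll": 13.5, "claw": 0},
    {"x": 0, "y": 2.2, "z": -1, "roll": 13.5, "claw": 0},
    {"x": 0, "y": 2.2, "z": -1, "roll": 13.5, "claw": 0},
    {"x": 0, "y": 2.2, "z": -1, "roll": 13.5, "claw": 0},
    {"x": 0, "y": 2.2, "z": -1, "roll": 13.5, "claw": 0}
  ]
}}

```text
time: 15.4
ee_pos: [0.4962, 0.1942, 0.1245]
tcp_rot: [-0.05, 0.705, 0.05, 0.705]
ft_force: [-0.5, 0.5, 0.0]
opening: 0.0197
```

```bash
python3 - <<'E'
from h import *
im,K,R,t,o=wrist();cv2.imwrite("pics/w6.png",im);np.savez("w6.npz",im=im,K=K,R=R,t=t)
print(o["time"],o["ee_pos"],jaw(o),o["opening"],o["qpos"].round(2))
E
```

```text
15.4 [0.4961855  0.19418202 0.12454917] 8.106321387907416 0.019727244815242878 [-0.23  0.59 -0.29  1.92  0.26  0.67 -0.54]
```

View pics/w6.png

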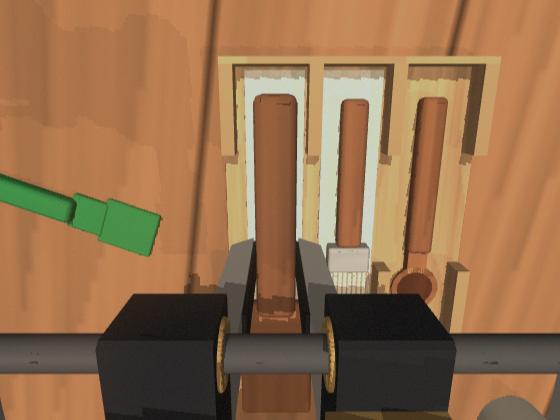

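The spatula handle (275, 95–315) is centred over its liner and parallel to it. The brush at (352, 100–290) sits well in the middle compartment. I'll lower the spatula.

Emit:
{"fn": "step_arm", "kwargs": {
  "targets": [
    {"x": 0, "y": 0, "z": -2.5, "roll": 0, "claw": 0},
    {"x": 0, "y": 0, "z": -5.5, "roll": 0, "claw": 0},
    {"x": 0, "y": 0, "z": -8, "roll": 0, "claw": 0},
    {"x": 0, "y": 0, "z": -9.8, "roll": 0, "claw": 0},
    {"x": 0, "y": 0, "z": -10.8, "roll": 0, "claw": 0},
    {"x": 0, "y": 0, "z": -11.2, "roll": 0, "claw": 0},
    {"x": 0, "y": 0, "z": -11.3, "roll": 0, "claw": 0},
    {"x": 0, "y": 0, "z": -11.3, "roll": 0, "claw": 0}
  ]
}}

```text
time: 16.45
ee_pos: [0.4966, 0.1944, 0.012]
tcp_rot: [-0.05, 0.705, 0.05, 0.706]
ft_force: [0.5, 0.9, 0.3]
opening: 0.02
```

Emit:
{"fn": "step_arm", "kwargs": {
  "targets": [
    {"x": 0, "y": 0, "z": -0.1, "roll": 0, "claw": 0},
    {"x": 0, "y": 0, "z": -0.1, "roll": 0, "claw": 0},
    {"x": 0, "y": 0, "z": -0.1, "roll": 0, "claw": 0},
    {"x": 0, "y": 0, "z": -0.1, "roll": 0, "claw": 0},
    {"x": 0, "y": 0, "z": -0.1, "roll": 0, "claw": 0},
    {"x": 0, "y": 0, "z": -0.1, "roll": 0, "claw": 0},
    {"x": 0, "y": 0, "z": -0.1, "roll": 0, "claw": 0},
    {"x": 0, "y": 0, "z": -0.1, "roll": 0, "claw": 0}
  ]
}}

```text
time: 17.45
ee_pos: [0.4963, 0.1943, 0.0107]
tcp_rot: [-0.05, 0.705, 0.05, 0.705]
ft_force: [-0.3, -0.7, 4.1]
opening: 0.0197
```

Contact again, at +4.1 N. I'll release, rise and swing clear.

Emit:
{"fn": "step_arm", "kwargs": {
  "targets": [
    {"x": 0, "y": 0, "z": 0, "roll": 0, "claw": 0.42},
    {"x": 0, "y": 0, "z": 0, "roll": 0, "claw": 0.42},
    {"x": 0, "y": 0, "z": 0, "roll": 0, "claw": 0.42},
    {"x": 0, "y": 0, "z": 0.5, "roll": 0, "claw": 0.42},
    {"x": 0, "y": 0, "z": 2, "roll": 0, "claw": 0.42},
    {"x": 0, "y": 0, "z": 5, "roll": 0, "claw": 0.42},
    {"x": 0, "y": 0, "z": 10, "roll": 0, "claw": 0.42},
    {"x": 0, "y": 0, "z": 15, "roll": 0, "claw": 0.42}
  ]
}}

```text
time: 18.45
ee_pos: [0.496, 0.1942, 0.1629]
tcp_rot: [-0.05, 0.705, 0.05, 0.705]
ft_force: [0.5, 0.0, -0.4]
opening: 0.0393
```

Emit:
{"fn": "step_arm", "kwargs": {
  "targets": [
    {"x": 0, "y": -4, "z": 1, "roll": 0, "claw": 0.42},
    {"x": 0, "y": -9, "z": 1, "roll": 0, "claw": 0.42},
    {"x": 0, "y": -14, "z": 1, "roll": 0, "claw": 0.42},
    {"x": 0, "y": -19, "z": 1, "roll": 0, "claw": 0.42},
    {"x": 0, "y": -24, "z": 1, "roll": 0, "claw": 0.42},
    {"x": 0, "y": -28, "z": 1, "roll": 0, "claw": 0.42},
    {"x": 0, "y": -30, "z": 1, "roll": 0, "claw": 0.42},
    {"x": 0, "y": -30, "z": 1, "roll": 0, "claw": 0.42}
  ]
}}

```text
time: 19.45
ee_pos: [0.496, -0.1075, 0.1713]
tcp_rot: [-0.049, 0.705, 0.048, 0.706]
ft_force: [0.3, 0.8, -0.0]
opening: 0.0401
```

```bash
python3 - <<'E'
from h import *
tp=vision.grab_frame("top")["pixels"];s=vision.grab_frame("scene")["pixels"]
a=cv2.resize(tp[85:235,140:390],None,fx=1.6,fy=1.6,interpolation=cv2.INTER_CUBIC)
b=cv2.resize(s[215:350,150:425],(400,240),interpolation=cv2.INTER_CUBIC)
cv2.imwrite("pics/fin.png",np.hstack([a,b]));print(readout.get_obs()["time"])
E
```

```text
19.55
```

View pics/fin.png

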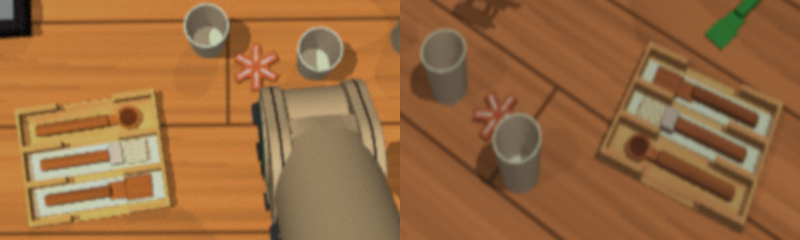

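The final picture shows all three tools flat in their own compartments with heads the same way: spoon bowl at (130,117), brush head at (130,150), blade at (140,187). Both cups are standing, so I'll hand in.

```bash
python3 -c "from bench import ctrl;print(ctrl.sign_off())"
```

```text
the job is handed in; nothing more can be done
None
```

The brush is in the middle compartment and the spatula in the other free one. Both lie flat with their heads pointing the same way as the spoon's, and the job is handed in at 19.6 s of the 64 s allowed.

- **Setting down:** I lowered each tool until it touched its liner (wrist force about 2.5 N for the brush and 4.1 N for the spatula), then opened the fingers only partway to stay clear of the neighbouring tool.
- **Last checks:** The final top and scene pictures show both tools inside their compartments, the spoon looking as it lay before, both cups upright, and the arm clear of everything. I judged this by eye from those pictures and did not measure the final poses.
- **Failures and disagreements:** My first move call was refused because its rows had no claw value, and nothing moved. The top and wrist cameras disagreed on the liner positions by about 1–2 mm, which is within the fit.

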